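# Clear the stuck ball from the fall tube

### The arm

A 6-joint arm with a two-finger parallel gripper is mounted at the origin on the work surface. World frame = base frame: x ahead of the robot, y to its left, z up, the work surface at z = 0. Lengths are in m, angles in degrees, forces in N, time in s.
With the tool pointing down it reaches from about 0.4 to 0.825 m from the base axis. Payload 7 kg.
Tool frame: the origin (TCP) lies between the finger pads; the fingertips stand ctrl.nose_length ahead of it and the grasp point (between the pads) lies 8 mm behind it (ctrl.nose_length is the distance from the TCP to the fingertips, in m); y points along the fingers, z is the direction in which the jaws open and shut, and the axes are right-handed (so a half turn about y gives the same grasp; the last joint's range is limited). The gripper opens to 88 mm and grips with 3 to 60 N. Pads are 19 mm wide; open, the fingers measure 130 mm over their backs; the gripper's body (78 mm by 193 mm) begins 47 mm behind the grasp point.
Start: joints at [81.824, 20.546, 0.682, 0, -70.136, -16.507], TCP at [0.282, 0.613, 0.238] pointing down, gripper open.
Joint ranges: [-176.03, 176.03], [-82.01, 121.73], [-58.28, 71.71], [-173.87, 95.51], [-174.79, -0.11], [-173.66, 173.66]. Speed limits (degrees/s): [136.94, 136.94, 172.46, 180, 180, 180].

### API

Orientations are given as [roll, pitch, yaw] about the fixed x, y, z axes, in that order (R = Rz(yaw) Ry(pitch) Rx(roll)).
In Python, from plant import ctrl gives the robot as it stands. The module is installed in compiled form; this text tells all that it offers.
- The arm moves only by the tool drive_tool, never from a script. Its argument "moves" is a list that holds one entry, the list of rows, each a list of 6 numbers: the shift along the tool's x, y, z in mm, then the turn, a rotation vector about the tool's x, y, z in rad. A call has 1 to 20 rows; each row is the pose to reach, as a shift and turn from the pose commanded when the call began, along the tool's axes at that moment; what a row does not reach only later rows make up. A row lasts 1/12 s, in which the tool goes at most 41.7 mm and 7.16 degrees, less where a joint would pass 70% of its speed; a pose out of reach is approached as far as the arm can. A call with a gripper value outside its range is refused whole. "claw" is the opening, from 0 (shut) to 1 (fully open), set as the call begins (left out, the last holds). The fingers move at their own pace and stop on an object; the grip force is fixed at half the most. Time passes only in rows, so rows that repeat a pose let the fingers close. It gives the time, the measured TCP pose, the force and the opening at its end, in the units of the state.
- ctrl.get_obs(): the state, without advancing time (a new reading comes with each control period).
- ctrl.snapshot(name): name is "side" or "top"; returns (picture, depth): 384x512x3 uint8, blue, green, red; 384x512 float32, m along the optical axis (not along the pixel's ray), 0 where there is no reading.
- ctrl.camera_model(name): a dict with "vertical_fov" (degrees; the focal length in pixels is half the picture's height over the tangent of half this angle, whatever the lens; pixels are square), "cx", "cy" (the principal point, pixels), "extrinsics" (4x4, takes a point from camera to world coordinates). Camera axes: x right, y down, z forward; pixel columns grow to the right and rows downward; lengths in m; the calibration is good to about 2 mm. A picture is of the moment at which its call begins. camera_model takes no time and is no camera call.
- ctrl.close_job(): hands the job in, once; it reports no verdict.
The state is a dict: "clock": time; "joint_pos": joint angles; "qvel": joint speeds; "tau": joint torques, N m; "tool_pos": TCP position; "orientation": TCP orientation; "force": force on the tool from outside, world axes, zero at the start; "moment": the same for the moment, N m; "opening": finger opening in m.
Only numpy, scipy, OpenCV 4.12 (cv2) and the standard library are available. Lean on these libraries where they do the work, as an engineer would, in place of code of your own. Each camera call takes 0.05 s, during which the arm holds its last target. There are 200 camera calls.

### The job

A steel ball is stuck at the bottom of the tilted fall tube on the physics bench. Tip the tube fully upright on its stand, then take the plain long push rod from the wooden rack, lower it into the funnel and push it down, without letting go, until it is fully home and the ball has dropped into the tray below. Then let go, leaving the rod standing in the upright tube and the ball in the tray.

Things in the scene. Friction and masses are not known exactly. Their poses are not given: they have to be found in the camera images.
- stand: Fixed steel base, 130 x 150 mm (x, y), 6 mm thick; catch tray in its middle, 64 mm square inside, wall tops 24 mm above the table. Two aluminium cheeks at x = +-43 mm (8 thick, 26 wide, tops 68 mm above the table) carry the tube. Origin: on the table under the tray's middle, z up. The hinge line runs along the stand's x, 55 mm straight above the origin. The tube leans towards the stand's +y.
- tube (a joint): Hinge angle of the tube, rad: 0 is upright (firm stop), positive leans towards the stand's +y, at most 0.9; starts at 0.4 to 0.65. Stiff: it stays where left; about 2 to 8 N sideways at the smooth funnel turns it, most when it leans most.
- tube_mouth (a point): Centre of the rim of the black funnel on top of the tube, on the tube's axis, 95 mm from the hinge line (150 mm above the table when upright); z points out along the tube. Rim 58 mm outside, 52 mm inside; the funnel narrows over 17 mm to the pale clear tube, 30 mm outside, 24 mm bore, which runs from 80 mm above the hinge line to 22 mm below it.
- push_rod: Loose rod standing in any one of the wooden rack's three holes (75 mm apart): plain aluminium shaft, 14 mm thick, 97 mm long, black collar and handle on top; 163 mm in all, 80 g. Origin: centre of its lower end, z up the rod. In the rack the lower end is 10 mm above the table (rack 40 mm high). The two other rods: one stands 45 mm lower, one has a 36 mm aluminium disc halfway up its shaft.
- rod_handle (a point): Middle of the push rod's black round handle (20 mm diameter, 60 mm long), on its axis, 133 mm above its lower end. Below the handle is the collar, 36 mm diameter, 6 mm thick. Fully home, the collar sits in the funnel's cone and the rod's lower end is about 43 mm above the table.
- ball: Polished steel ball, 22 mm diameter, 44 g, origin at its centre. It starts in the tube's bore on the hinge line, held by two small sprung catches just below it; about 6 to 12 N straight down pushes it past them into the tray, where its centre lies 17 mm above the table.
Things that resemble listed ones, but are neither listed nor needed, are in the scene too. What is shaped like the stand but orange is not meant. What is shaped like the push_rod but pink is not meant.

How it is judged (in metres and radians):
On the way, in this order (a step that is already met when the one before it is completed fails the run):
1. the tube is tipped upright (within 0.14 rad), the ball still inside (value of joint tube below 0.14 rad and height (world z) of ball above 0.045 m), for 0.2 s.
2. the push rod, still held, is fully home in the tube and the ball is out below (height (world z) of push_rod below 0.053 m and horizontal distance between push_rod and tube_mouth below 0.018 m and height (world z) of ball below 0.03 m and contact force between the fingers and push_rod above 0.5 N), for 0.05 s.
At the end, for the whole second after the job is handed in: The tube is upright within 0.14 rad (8 degrees); the push rod stands at rest, fully home in it (lower end 30 to 53 mm above the table, within 18 mm of the tube's axis); the ball lies in the stand's tray (value of joint tube below 0.14 rad and height (world z) of push_rod between 0.03 and 0.053 m and horizontal distance between push_rod and tube_mouth below 0.018 m and linear speed of push_rod below 0.03 m/s and height (world z) of ball below 0.03 m and x of ball in the frame of stand between -0.033 and 0.033 m and y of ball in the frame of stand between -0.033 and 0.033 m); the robot touches nothing.
It fails at once if the push rod comes down the tube with nothing holding it before the ball is out (dropped, not pushed) (horizontal distance between push_rod and tube_mouth below 0.02 m and height (world z) of push_rod above 0.055 m and contact force between the fingers and push_rod below 0.05 N and height (world z) of ball above 0.035 m and linear speed of push_rod above 0.25 m/s).
It also fails if it takes over 56 s, if anything falls off the work surface, if the arm or the gripper's body presses on something with over 40 N, if the wrist force passes 120 N, or if a joint passes its speed limit or range.

## Working session

There is one attempt and no reset: what is moved stays moved. The work goes in short steps, Python scripts to look and compute and a tool call to move; the robot and the scene stay as the last step left them, time stands still between calls to the robot, and variables do not carry over. Pictures are saved under pics/ and viewed, about 8 in all and at most 12, crops included, and the job is handed in when it is done.

Besides the shell and the picture viewer there is one more tool, called after ">>>" as name(argument=value, ...), one argument or row to a line, values as JSON. drive_tool: Moves the arm, as the interface text tells. Its arguments: {"type":"object","properties":{"moves":{"type":"array","items":{"type":"array","items":{"type":"array","items":{"type":"number"}}}},"claw":{"type":"number"}},"required":["moves"]}

```bash
mkdir -p pics
cat > h.py <<'E'
import numpy as np, cv2
from plant import ctrl
from scipy.spatial.transform import Rotation as R
def cloud(name):
    im,d=ctrl.snapshot(name); c=ctrl.camera_model(name)
    f=im.shape[0]/2/np.tan(np.radians(c['vertical_fov'])/2)
    v,u=np.mgrid[:im.shape[0],:im.shape[1]]
    P=np.stack([(u-c['cx'])/f*d,(v-c['cy'])/f*d,d],-1)
    E=np.array(c['extrinsics']); W=P@E[:3,:3].T+E[:3,3]
    W[d==0]=np.nan
    return im,W
E
python3 - <<'E'
from h import *
for n in ['side','top']:
    im,W=cloud(n); cv2.imwrite(f'pics/{n}0.png',im); np.savez(f'{n}0.npz',im=im,W=W); print(ctrl.camera_model(n))
o=ctrl.get_obs(); print(o, ctrl.nose_length)
print(R.from_euler('xyz',o['orientation'],degrees=True).as_matrix().round(3))
E
```

```text
{'vertical_fov': 43.7727371335734, 'cx': 251.92995492216133, 'cy': 187.30926355532688, 'extrinsics': array([[-0.89588552, -0.34030488,  0.28562515,  0.27586993],
       [-0.44397339,  0.66165905, -0.60423086,  0.62238733],
       [ 0.01663624, -0.66813165, -0.74385707,  0.84748461],
       [ 0.        ,  0.        ,  0.        ,  1.        ]])}
{'vertical_fov': 42.862913331392065, 'cx': 250.07499426577053, 'cy': 198.7152332641192, 'extrinsics': array([[ 0.00574883, -0.99338745,  0.11466614,  0.44482542],
       [-0.99997719, -0.00530441,  0.00418058,  0.02582016],
       [-0.0035447 , -0.11468755, -0.99339529,  1.11112189],
       [ 0.        ,  0.        ,  0.        ,  1.        ]])}
{'clock': 0.1, 'joint_pos': array([ 8.18245066e+01,  2.05879548e+01,  6.37530435e-01, -1.80586524e-02,
       -7.01339582e+01, -1.65059406e+01]), 'qvel': array([ 0.07829264, -0.13533448,  0.06249442,  0.00479195,  0.06894766,
       -0.00520128]), 'tau': array([-1.47476880e-03, -5.84160948e+01,  2.93753421e+01,  7.01547906e+00,
        1.01672669e-02, -4.71262956e-05]), 'tool_pos': array([0.28171692, 0.61293434, 0.23669696]), 'orientation': array([-8.99142711e+01,  7.69919441e-03,  1.55312423e+02]), 'force': array([-0.05614067,  0.02688047,  0.01456647]), 'moment': array([0.01933459, 0.05121069, 0.04463304]), 'opening': 0.08745435714682642} 0.011
[[-0.909 -0.001 -0.418]
 [ 0.418 -0.001 -0.909]
 [-0.    -1.     0.001]]
```

View pics/side0.png

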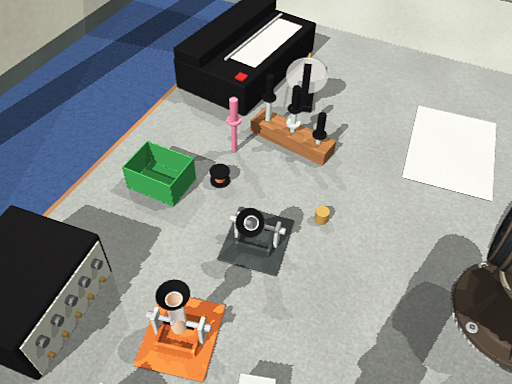

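View pics/top0.png

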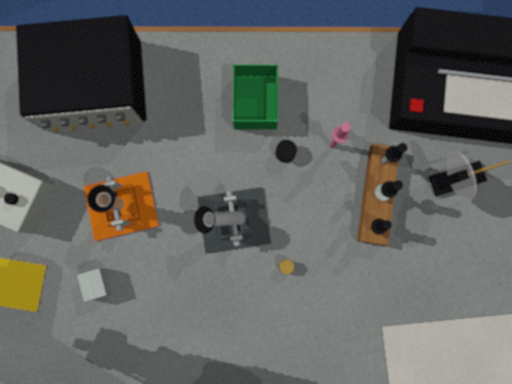

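Side: target rod is the far-left one in the rack (handle at 268,90); the middle rod has the disc, the right one is low. The dark stand is at (257,240), and its tube leans towards the camera. Top: target handle about (395,152), black funnel about (206,219), dark base centre about (234,220).

Run:
```python
from h import *
T=np.load('top0.npz');S=np.load('side0.npz')
W=np.concatenate([T['W'].reshape(-1,3),S['W'].reshape(-1,3)]);im=np.concatenate([T['im'].reshape(-1,3),S['im'].reshape(-1,3)]).astype(int)
n=512*384; src=np.arange(len(W))>=n
t=T['W']
for p in [(395,152),(390,188),(380,226),(206,219),(234,220),(385,160),(340,133),(430,60)]: print(p,t[p[1],p[0]].round(3))
c=t[220,250]
# stand base: points at z 3..10mm, dark, near
m=(np.abs(W[:,2]-.006)<.006)&(im.max(1)<95)&(np.hypot(W[:,0]-t[220,234][0],W[:,1]-t[220,234][1])<.12)
for s in (0,1):
    q=(W[m&(src==s)][:,:2]*1000).astype(np.float32); print('base',len(q),cv2.minAreaRect(q))
# rack
for s in (0,1):
    m=(np.abs(W[:,2]-.04)<.005)&(im[:,2]-im[:,0]>40)&(W[:,1]<-.1)&(src==s)
    print('rack',m.sum(),cv2.minAreaRect((W[m][:,:2]*1000).astype(np.float32)))
# handles
h=t[152,395]
for s in (0,1):
  for zz in [(.08,.105),(.107,.113),(.12,.165),(.168,.18)]:
    m=(W[:,2]>zz[0])&(W[:,2]<zz[1])&(np.hypot(W[:,0]-h[0],W[:,1]-h[1])<.03)&(src==s)
    q=W[m]; print('rod',s,zz,m.sum(), q.mean(0).round(4) if len(q) else '', (q.min(0)).round(4) if len(q) else '',(q.max(0)).round(4) if len(q) else '')
# funnel
f=t[219,206]
for s in (0,1):
    m=(W[:,2]>.1)&(np.linalg.norm(W-[f[0],f[1],.13],axis=1)<.06)&(im.max(1)<70)&(src==s)
    q=W[m]; print('funnel',len(q),q.mean(0).round(4),q.min(0).round(4),q.max(0).round(4))
# tall things near
m=(W[:,2]>.19); print('tall',m.sum(), W[m].min(0),W[m].max(0))
p=t[20:130,400:510].reshape(-1,3);p=p[p[:,2]>.03];print('printer',p.min(0),p.max(0))
# cheeks, bright, z 50..75 near stand
m=(W[:,2]>.05)&(W[:,2]<.075)&(np.hypot(W[:,0]-c[0],W[:,1]-c[1])<.09)&~src
q=W[m]; print('hinge x', q[:,0].min(),q[:,0].max())
for lo in (q[:,0]<c[0]-.03,q[:,0]>c[0]+.03): print(q[lo].mean(0).round(4),lo.sum())
```

```text
(395, 152) [ 0.652 -0.26   0.147]
(390, 188) [ 0.579 -0.247  0.15 ]
(380, 226) [ 0.506 -0.236  0.109]
(206, 219) [0.518 0.12  0.108]
(234, 220) [0.519 0.064 0.077]
(385, 160) [ 0.653 -0.264  0.058]
(340, 133) [ 0.692 -0.152  0.14 ]
(430, 60) [ 0.863 -0.355  0.101]
base 2737 ((524.2025146484375, 68.38543701171875), (143.4373016357422, 229.0301971435547), 1.4884907007217407)
base 1815 ((524.02490234375, 66.14830780029297), (129.3579559326172, 155.71600341796875), 8.89004898071289)
rack 1806 ((582.4275512695312, -256.389404296875), (60.64882278442383, 219.73219299316406), 81.47303009033203)
rack 1210 ((624.1903076171875, -230.35679626464844), (312.8796081542969, 148.96649169921875), 3.605571746826172)
rod 0 (0.08, 0.105) 0   
rod 0 (0.107, 0.113) 46 [ 0.6555 -0.2642  0.1116] [ 0.6407 -0.2846  0.1082] [ 0.673  -0.2501  0.113 ]
rod 0 (0.12, 0.165) 78 [ 0.6522 -0.2617  0.1422] [ 0.6465 -0.2721  0.1204] [ 0.6632 -0.2571  0.164 ]
rod 0 (0.168, 0.18) 86 [ 0.6559 -0.2666  0.1733] [ 0.6469 -0.2763  0.1686] [ 0.666  -0.2577  0.1791]
rod 1 (0.08, 0.105) 29 [ 0.6548 -0.2616  0.0892] [ 0.6489 -0.2651  0.0804] [ 0.6608 -0.2553  0.0973]
rod 1 (0.107, 0.113) 45 [ 0.6543 -0.2591  0.1113] [ 0.6388 -0.2782  0.1082] [ 0.6724 -0.2482  0.1129]
rod 1 (0.12, 0.165) 124 [ 0.6541 -0.2605  0.1427] [ 0.6461 -0.2718  0.1208] [ 0.6664 -0.2554  0.1646]
rod 1 (0.168, 0.18) 43 [ 0.6558 -0.2642  0.172 ] [ 0.6456 -0.2759  0.1685] [ 0.6655 -0.2521  0.1764]
funnel 310 [0.5163 0.1273 0.122 ] [0.4883 0.1027 0.1098] [0.5428 0.1445 0.1487]
funnel 468 [0.5176 0.1198 0.1265] [0.4883 0.0984 0.1094] [0.5427 0.146  0.1489]
tall 763 [ 0.07658857 -0.0552548   0.19005698] [0.11099209 0.05522016 0.25282317]
printer [ 0.71238299 -0.52305141  0.03003147] [ 0.97198703 -0.28836063  0.14199835]
hinge x 0.4662833382647705 0.5825303648263017
[0.4797 0.0588 0.0641] 99
[0.5675 0.0728 0.0631] 111
```

>>> drive_tool(
  moves=[
    [[-30, 0, 23, 0, 0.08, 0], [-60, 0, 46, 0, 0.16, 0], [-90, 0, 70, 0, 0.24, 0], [-120, 0, 93, 0, 0.32, 0], [-150, 0, 116, 0, 0.4, 0], [-180, 0, 140, 0, 0.48, 0], [-210, 0, 163, 0, 0.56, 0], [-240, 0, 186, 0, 0.64, 0], [-270, 0, 209, 0, 0.72, 0], [-300, 0, 233, 0, 0.8, 0], [-330, 0, 256, 0, 0.88, 0], [-360, 0, 279, 0, 0.95, 0], [-382, 0, 296, 0, 0.984, 0], [-382, 0, 296, 0, 0.984, 0], [-382, 0, 296, 0, 0.984, 0]],
  ],
  claw=0,
)

```text
clock: 1.35
tool_pos: [0.5057, 0.1833, 0.2372]
orientation: [-90.0, 0.0, 98.8]
force: [0.4, -0.2, 0.2]
opening: 0.0003
```

>>> drive_tool(
  moves=[
    [[0, 30, 0, 0, 0, 0], [0, 60, 0, 0, 0, 0], [0, 90, 0, 0, 0, 0], [0, 121, 0, 0, 0, 0], [0, 121, 0, 0, 0, 0], [-10, 121, 0, 0, 0, 0], [-20, 121, 0, 0, 0, 0], [-28, 121, 0, 0, 0, 0], [-35, 121, 0, 0, 0, 0], [-42, 121, 0, 0, 0, 0], [-48, 121, 0, 0, 0, 0], [-54, 121, 0, 0, 0, 0], [-60, 121, 0, 0, 0, 0], [-65, 121, 0, 0, 0, 0], [-70, 121, 0, 0, 0, 0], [-74, 121, 0, 0, 0, 0], [-74, 121, 0, 0, 0, 0]],
  ],
)

```text
clock: 2.77
tool_pos: [0.5168, 0.1107, 0.1166]
orientation: [-90.0, 0.0, 98.9]
force: [-0.3, 1.0, -0.3]
opening: -0.0
```

>>> drive_tool(
  moves=[
    [[-2, 0, 0, 0, 0, 0], [-4, 0, 0, 0, 0, 0], [-4, 0, 0, 0, 0, 0]],
  ],
)

```text
clock: 3.02
tool_pos: [0.5174, 0.1074, 0.1164]
orientation: [-90.0, 0.0, 98.9]
force: [0.8, 0.5, 0.3]
opening: 0.0004
```

>>> drive_tool(
  moves=[
    [[-2, 0, 0, 0, 0, 0], [-4, 0, 0, 0, 0, 0], [-5, 0, 0, 0, 0, 0], [-5, 0, 0, 0, 0, 0]],
  ],
)

```text
clock: 3.35
tool_pos: [0.5181, 0.105, 0.1165]
orientation: [-90.1, -0.2, 98.9]
force: [-6.3, 14.7, 1.8]
opening: 0.0003
```

Run:
```python
from h import *
im,W=cloud('side'); cv2.imwrite('pics/s1.png',cv2.resize(im[130:310,150:370],None,fx=3,fy=3))
print(ctrl.get_obs()['force'])
f=W.reshape(-1,3); i=im.reshape(-1,3)
m=(f[:,2]>.14)&(f[:,2]<.16)&(np.hypot(f[:,0]-.524,f[:,1]-.066)<.05)&(i.max(1)<70)
q=f[m];print(m.sum(),q.mean(0),q.min(0),q.max(0))
```

```text
[-6.35256659 13.75105598  1.90012683]<stdin>:6: RuntimeWarning: Mean of empty slice.
  ret = um.true_divide(
Traceback (most recent call last):
ValueError: zero-size array to reduction operation minimum which has no identity
```

View pics/s1.png

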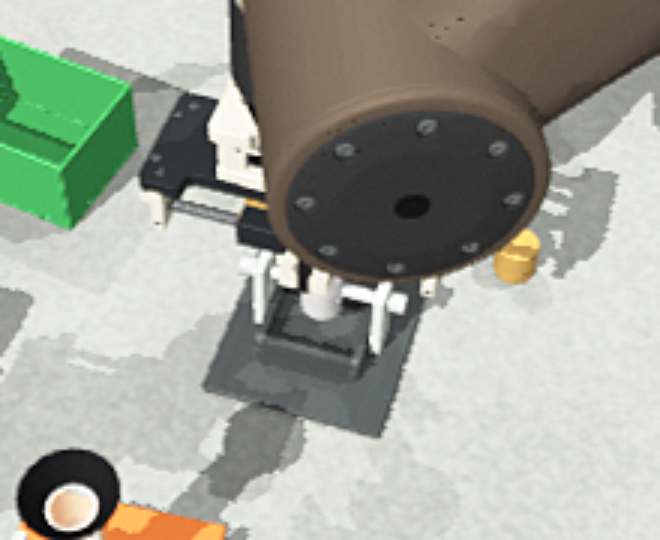

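The arm hides the funnel in this view, but the force rose to 16 N at the offset I expected for upright, so the tube is at its stop. I'll back off, lift and look again.

>>> drive_tool(
  moves=[
    [[10, 0, 0, 0, 0, 0], [25, 0, 0, 0, 0, 0], [30, -30, 0, 0, 0, 0], [30, -65, 0, 0, 0, 0], [30, -100, 0, 0, 0, 0], [30, -130, 0, 0, 0, 0], [30, -130, 0, 0, 0, 0]],
  ],
)

```text
clock: 3.98
tool_pos: [0.5163, 0.1334, 0.2531]
orientation: [-90.5, -0.1, 99.0]
force: [1.6, 0.2, 0.5]
opening: 0.0007
```

>>> drive_tool(
  moves=[
    [[-35, 0, -6, 0, 0.03, 0], [-70, 0, -12, 0, 0.06, 0], [-105, 0, -19, 0, 0.09, 0], [-140, 0, -25, 0, 0.12, 0], [-175, 0, -32, 0, 0.15, 0], [-210, 0, -38, 0, 0.18, 0], [-245, 0, -45, 0, 0.21, 0], [-280, 0, -51, 0, 0.24, 0], [-315, 0, -58, 0, 0.27, 0], [-350, 0, -64, 0, 0.3, 0], [-385, 0, -71, 0, 0.318, 0], [-405, 0, -75, 0, 0.318, 0], [-414, 0, -76, 0, 0.318, 0], [-414, 0, -76, 0, 0.318, 0], [-414, 0, -76, 0, 0.318, 0]],
  ],
  claw=0.5,
)

```text
clock: 5.23
tool_pos: [0.6525, -0.2647, 0.2456]
orientation: [-89.9, 0.0, 80.7]
force: [-0.2, 0.2, -0.3]
opening: 0.0438
```

Run:
```python
from h import *
a,W=cloud('side'); b,V=cloud('top')
cv2.imwrite('pics/s2.png',np.hstack([cv2.resize(a[60:300,120:360],(396,396)),cv2.resize(b[90:290,180:440],(404,396))]))
for w,i in((W,a),(V,b)):
    f=w.reshape(-1,3); i=i.reshape(-1,3)
    m=(f[:,2]>.142)&(f[:,2]<.16)&(np.hypot(f[:,0]-.524,f[:,1]-.066)<.05)&(i.max(1)<90)
    q=f[m]
    if len(q): print('mouth',m.sum(),q.mean(0).round(4),q.min(0).round(4),q.max(0).round(4),cv2.minEnclosingCircle((q[:,:2]*1000).astype(np.float32)))
    m=(f[:,2]>.115)&(f[:,2]<.17)&(np.hypot(f[:,0]-.656,f[:,1]+.264)<.022)
    q=f[m]; print('rod',m.sum(),q.mean(0).round(4) if len(q) else '')
print(ctrl.get_obs()['tool_pos'])
```

```text
mouth 221 [0.5278 0.0571 0.1467] [0.4979 0.0393 0.1421] [0.5516 0.0948 0.1518] ((524.8082275390625, 66.48597717285156), 28.69428825378418)
rod 149 [ 0.6539 -0.2605  0.1429]
mouth 332 [0.5259 0.0672 0.1476] [0.4976 0.0396 0.142 ] [0.5514 0.0949 0.155 ] ((525.2144165039062, 66.72713470458984), 28.27066421508789)
rod 0 
[ 0.65273915 -0.26366089  0.24652013]
```

View pics/s2.png

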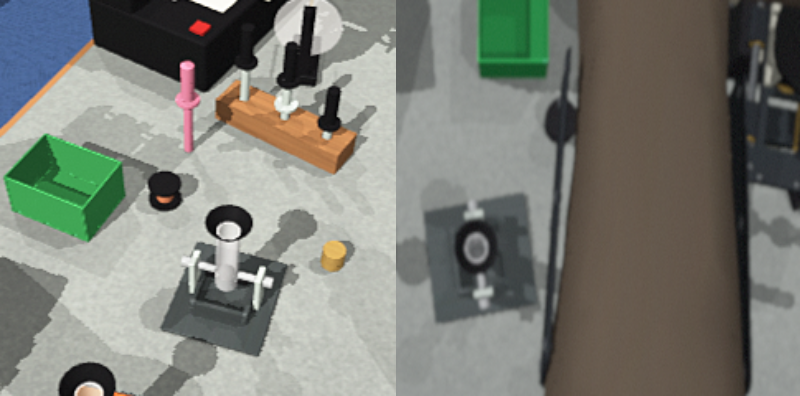

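The tube is upright: the funnel (left crop, 228,222) sits over the tray, with its mouth measured at (0.525, 0.0666). The rod (245,60) stands undisturbed in the rack.

>>> drive_tool(
  moves=[
    [[0, 30, -3, 0, 0, 0], [0, 60, -3, 0, 0, 0], [0, 85, -3, 0, 0, 0], [0, 100, -3, 0, 0, 0], [0, 107, -3, 0, 0, 0], [0, 107, -3, 0, 0, 0], [0, 107, -3, 0, 0, 0]],
  ],
)

```text
clock: 5.92
tool_pos: [0.6565, -0.2646, 0.1407]
orientation: [-90.1, 0.0, 80.8]
force: [-0.3, -0.5, -0.2]
opening: 0.0438
```

>>> drive_tool(
  moves=[
    [[0, 0, 0, 0, 0, 0], [0, 0, 0, 0, 0, 0], [0, 0, 0, 0, 0, 0], [0, 0, 0, 0, 0, 0], [0, 0, 0, 0, 0, 0], [0, 0, 0, 0, 0, 0]],
  ],
  claw=0,
)

```text
clock: 6.42
tool_pos: [0.6561, -0.2654, 0.1403]
orientation: [-90.0, 0.0, 80.7]
force: [-1.4, 0.7, 4.2]
opening: 0.0194
```

>>> drive_tool(
  moves=[
    [[0, -15, 0, 0, 0, 0], [0, -40, 0, 0, 0, 0], [0, -70, 0, 0, 0, 0], [0, -100, 0, 0, 0, 0], [0, -130, 0, 0, 0, 0], [0, -160, 0, 0, 0, 0], [0, -180, 0, 0, 0, 0], [0, -185, 0, 0, 0, 0], [20, -185, 12, 0, 0, 0], [50, -185, 30, 0, 0, 0], [80, -185, 48, 0, 0, 0], [110, -185, 66, 0, 0, 0], [140, -185, 84, 0, 0, 0], [170, -185, 102, 0, 0, 0], [200, -185, 120, 0, 0, 0], [230, -185, 138, 0, 0, 0], [260, -185, 156, 0, 0, 0], [285, -185, 171, 0, 0, 0], [306, -185, 183, 0, 0, 0], [306, -185, 183, 0, 0, 0]],
  ],
)

```text
clock: 8.08
tool_pos: [0.5232, 0.0694, 0.3241]
orientation: [-90.0, -0.1, 80.9]
force: [-0.5, -0.2, -1.1]
opening: 0.0193
```

Run:
```python
from h import *
for k in range(4): ctrl.snapshot('top')
o=ctrl.get_obs(); print(o['tool_pos'],o['orientation'],o['opening'],o['force'])
a,W=cloud('side')
cv2.imwrite('pics/s3.png',cv2.resize(a[120:300,150:350],(600,540)))
f=W.reshape(-1,3);i=a.reshape(-1,3)
for lo in np.arange(.18,.3,.02):
    m=(f[:,2]>lo)&(f[:,2]<lo+.02)&(np.hypot(f[:,0]-.525,f[:,1]-.0666)<.03)
    q=f[m]
    if len(q)>4: print(round(lo,2),m.sum(),q.mean(0).round(4),q.min(0).round(4),q.max(0).round(4))
```

```text
[0.5246914  0.06595941 0.32414841] [-8.99674434e+01  2.36814779e-02  8.07142909e+01] 0.01913305295023546 [ 0.1791498  -1.11304618 -0.26418837]
0.18 18 [0.5229 0.0681 0.1968] [0.5179 0.0613 0.1932] [0.53   0.0722 0.1993]
0.2 60 [0.5235 0.0681 0.21  ] [0.5181 0.0616 0.2   ] [0.5318 0.0719 0.2194]
0.22 58 [0.5229 0.0687 0.2302] [0.5175 0.0634 0.2208] [0.532  0.0727 0.2397]
0.24 60 [0.5226 0.0683 0.2505] [0.5176 0.0619 0.2405] [0.5293 0.0715 0.2599]
0.26 61 [0.523  0.0689 0.2696] [0.5178 0.0626 0.2607] [0.53   0.0732 0.2792]
0.28 165 [0.523  0.0723 0.2956] [0.5073 0.0561 0.2801] [0.5425 0.0825 0.3   ]
```

View pics/s3.png

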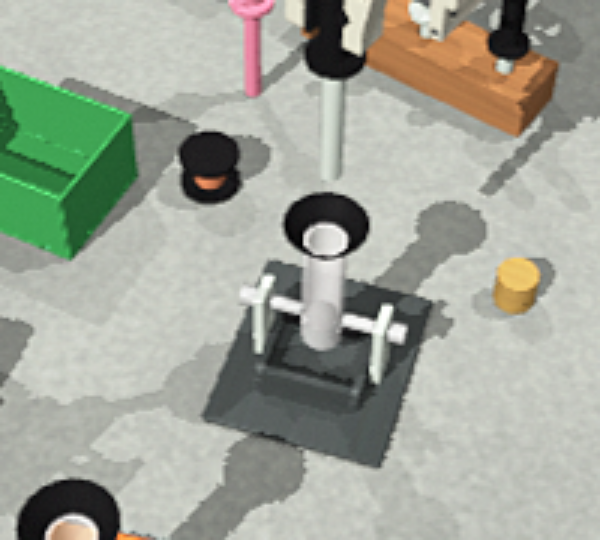

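Rod is vertical, tip at (332,178) directly above the upright funnel (326,225); about 2 mm correction in y.

>>> drive_tool(
  moves=[
    [[2, 10, 0, 0, 0, 0], [2, 25, 0, 0, 0, 0], [2, 40, 0, 0, 0, 0], [2, 50, 0, 0, 0, 0], [2, 60, 0, 0, 0, 0], [2, 70, 0, 0, 0, 0], [2, 80, 0, 0, 0, 0], [2, 90, 0, 0, 0, 0], [2, 100, 0, 0, 0, 0], [2, 110, 0, 0, 0, 0], [2, 117, 0, 0, 0, 0], [2, 120, 0, 0, 0, 0], [2, 120, 0, 0, 0, 0]],
  ],
)

```text
clock: 9.42
tool_pos: [0.5247, 0.0682, 0.2037]
orientation: [-89.9, 0.0, 80.7]
force: [-0.3, 0.3, -0.3]
opening: 0.0195
```

>>> drive_tool(
  moves=[
    [[0, 4, 0, 0, 0, 0], [0, 8, 0, 0, 0, 0], [0, 12, 0, 0, 0, 0], [0, 16, 0, 0, 0, 0], [0, 20, 0, 0, 0, 0], [0, 23, 0, 0, 0, 0], [0, 26, 0, 0, 0, 0], [0, 28, 0, 0, 0, 0], [0, 28, 0, 0, 0, 0]],
  ],
)

```text
clock: 10.17
tool_pos: [0.5246, 0.0682, 0.1758]
orientation: [-89.9, 0.0, 80.7]
force: [-0.3, -0.2, -1.6]
opening: 0.0199
```

>>> drive_tool(
  moves=[
    [[0, 1, 0, 0, 0, 0], [0, 2, 0, 0, 0, 0], [0, 3, 0, 0, 0, 0], [0, 4, 0, 0, 0, 0], [0, 4, 0, 0, 0, 0], [0, 4, 0, 0, 0, 0]],
  ],
)

```text
clock: 10.67
tool_pos: [0.5252, 0.0687, 0.173]
orientation: [-90.0, -0.0, 80.7]
force: [-2.4, 2.1, 3.8]
opening: 0.0195
```

Run:
```python
from h import *
a,W=cloud('side')
cv2.imwrite('pics/s4.png',cv2.resize(a[150:300,170:340],(680,600)))
print(ctrl.get_obs()['tool_pos'],ctrl.get_obs()['force'])
```

```text
[0.52526793 0.06871774 0.17300174] [-2.02890706  3.35269949  5.49017978]
```

View pics/s4.png

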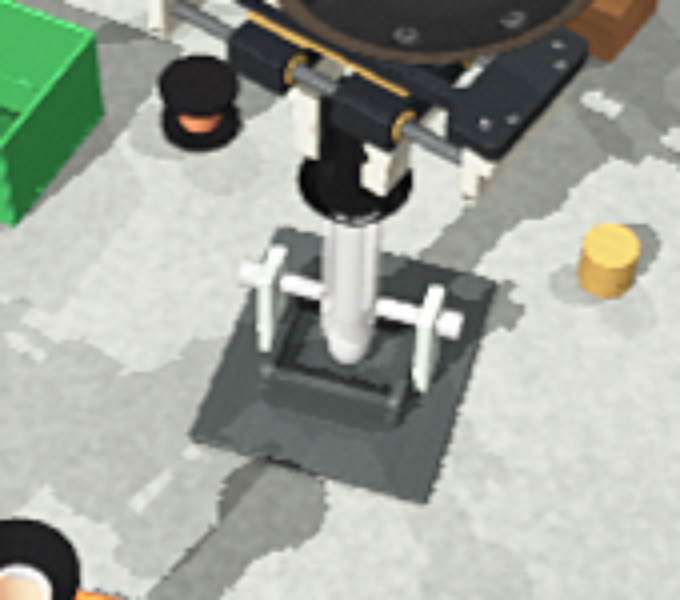

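The collar is in the funnel and a bright ball shows below the tube's lower end (348,345). I'll push a little more to confirm a firm seat.

>>> drive_tool(
  moves=[
    [[0, 1, 0, 0, 0, 0], [0, 2, 0, 0, 0, 0], [0, 3, 0, 0, 0, 0], [0, 3, 0, 0, 0, 0], [0, 3, 0, 0, 0, 0]],
  ],
)

```text
clock: 11.13
tool_pos: [0.5256, 0.0689, 0.1721]
orientation: [-90.1, -0.1, 80.8]
force: [-9.9, 4.5, 20.1]
opening: 0.0198
```

Run:
```python
from h import *
a,W=cloud('side'); print(ctrl.get_obs()['tool_pos'],ctrl.get_obs()['force'])
# ball region around crop (348,345)/4+ (170,150) -> (257,236)
for v in range(226,243,2): print(v,a[v,257],W[v,257].round(4))
```

```text
[0.52562477 0.06886735 0.17204569] [-8.86984931  5.07815243 20.96194532]
226 [220 224 225] [0.518  0.0814 0.0703]
228 [218 223 223] [0.5181 0.0809 0.063 ]
230 [215 220 220] [0.5179 0.0808 0.0562]
232 [212 214 216] [0.5178 0.0807 0.0493]
234 [207 212 214] [0.5186 0.0783 0.0389]
236 [243 244 244] [0.5181 0.0792 0.0332]
238 [224 226 225] [0.5186 0.0775 0.0237]
240 [178 180 182] [0.5193 0.0755 0.0136]
242 [80 81 77] [0.5188 0.0762 0.0074]
```

Firm seat at 21 N, and depth shows the ball surface at 14–24 mm, so the ball is in the tray. I'll relax the push and release.

>>> drive_tool(
  moves=[
    [[0, -2, 0, 0, 0, 0], [0, -4, 0, 0, 0, 0], [0, -5, 0, 0, 0, 0], [0, -5, 0, 0, 0, 0]],
  ],
)

```text
clock: 11.52
tool_pos: [0.5251, 0.0681, 0.1744]
orientation: [-90.0, 0.0, 80.7]
force: [-0.5, -0.8, 0.3]
opening: 0.0197
```

>>> drive_tool(
  moves=[
    [[0, 0, 0, 0, 0, 0], [0, 0, 0, 0, 0, 0], [0, 0, 0, 0, 0, 0], [0, 0, 0, 0, 0, 0], [0, 0, 0, 0, 0, 0], [0, -10, 0, 0, 0, 0], [0, -25, 0, 0, 0, 0], [0, -45, 0, 0, 0, 0], [0, -70, 0, 0, 0, 0], [0, -100, 0, 0, 0, 0], [0, -130, 0, 0, 0, 0], [-30, -130, 0, 0, 0, 0], [-60, -130, 0, 0, 0, 0], [-90, -130, 0, 0, 0, 0], [-120, -130, 0, 0, 0, 0], [-150, -130, 0, 0, 0, 0], [-150, -130, 0, 0, 0, 0], [-150, -130, 0, 0, 0, 0]],
  ],
  claw=0.55,
)

```text
clock: 13.02
tool_pos: [0.5005, -0.0811, 0.3055]
orientation: [-90.1, -0.0, 80.6]
force: [-0.3, -0.6, -0.1]
opening: 0.0483
```

Run:
```python
from h import *
a,W=cloud('side'); b,V=cloud('top'); print(ctrl.get_obs()['tool_pos'],ctrl.get_obs()['force'])
cv2.imwrite('pics/s5.png',cv2.resize(a[120:300,150:350],(600,540)))
for w in (W,V):
    f=w.reshape(-1,3); m=(np.hypot(f[:,0]-.525,f[:,1]-.067)<.04)&(f[:,2]>.19); q=f[m]; print(m.sum(),q.mean(0).round(4),q.max(0).round(4))
```

```text
[ 0.50094709 -0.07967061  0.30512162] [-0.16690652  0.03340157  0.60320939]
119 [0.524  0.0712 0.2013] [0.5346 0.0791 0.2079]
1917 [0.5015 0.0624 0.7065] [0.5219 0.1014 0.7224]
```

View pics/s5.png

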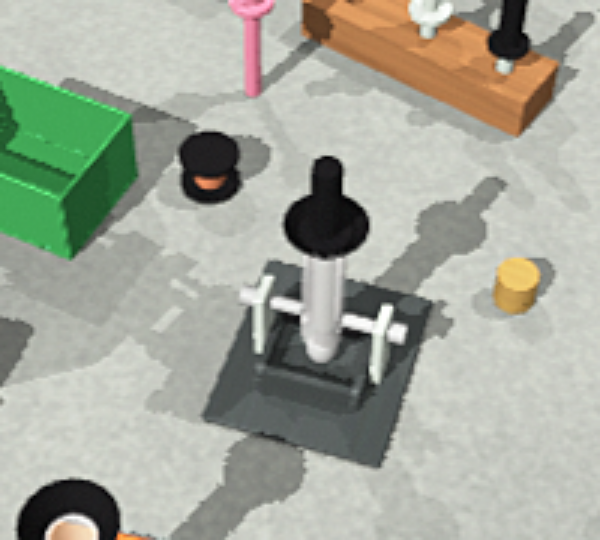

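Rod stands seated in the upright tube: handle at (327,190), top at about 206 mm, so the lower end is at about 43 mm. The ball is in the tray at (320,350), and the gripper is clear.

```bash
python3 -c "
from plant import ctrl
print(ctrl.close_job())"
```

```text
the job is handed in; nothing more can be done
None
```

The job is done and handed in at about 13 s on the robot's clock; the hand-in gave no verdict. I tipped the tube upright with the closed fingers, took the plain long push rod from the rack and pushed it down while holding it. Once it was home I let go and backed away.

- **Tube:** it reached its stop with about 16 N on the fingers. Afterwards both cameras put the funnel mouth at (0.525, 0.067), over the tray.
- **Rod:** it seated firmly, with about 21 N pushing back. After release its top was at about 206 mm, which puts the lower end near 43 mm.
- **Ball:** the last picture shows it in the tray under the tube. Depth readings on its surface at 14–24 mm fit a ball lying there.
- **Gripper:** it was well clear at the end, with no contact force.

Two checks gave nothing. The arm hid the funnel in the picture taken right after tipping, so I confirmed upright only after backing off. The final top view was also blocked by the arm, so the end check rests on the side camera.

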